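# Empty the soap mould and free its filler cap

## Robot

A 7-joint arm with a two-finger parallel gripper is mounted at the origin on a cart in front of the work surface, level with it; the furniture and walls round the work are solid. World frame = base frame: x ahead of the robot, y to its left, z up, the work surface at z = 0. Lengths are in m, angles in rad, forces in N, time in s.
With the tool pointing down it reaches from about 0.425 to 0.925 m from the base axis. Payload 6.8 kg.
Tool frame: the origin (TCP) lies at the very end of the fingers, on their centre line; the grasp point (between the pads) lies 19 mm behind it; z points along the fingers, y is the line along which they close (so a half turn about z gives the same grasp; the last joint's range is limited). The gripper opens to 88 mm and grips with 3 to 60 N. Pads are 20 mm wide; open, the fingers measure 115 mm over their backs; the gripper's body (75 mm by 178 mm) begins 61 mm behind the grasp point.
Start: joints at [-1.297, 0.477, 0.022, 1.555, -0.011, 1.109, -0.083], TCP at [0.251, 0.626, 0.223] pointing down, gripper open.
Joint ranges: [-2.96, 2.96], [-0.34, 2.1], [-1.41, 1.46], [0.24, 2.44], [-1.37, 4.51], [0.17, 1.92], [-2.96, 2.96]. Speed limits (rad/s): [2.39, 2.39, 3.14, 3.14, 3.14, 3.14, 3.14].

## Interface

Orientations are given as [roll, pitch, yaw] about the fixed x, y, z axes, in that order (R = Rz(yaw) Ry(pitch) Rx(roll)).
In Python, from workcell import * gives the robot as it stands. The module is installed in compiled form; this text tells all that it offers.
- The arm moves only by the shell command python3 -m handwheel 'ROWS' [OPENING] [FORCE]. ROWS is JSON, a list of rows, each a list of 6 numbers: the shift along the tool's x, y, z in units of 200 mm (1.0 is 200 mm), then the turn, a rotation vector about the tool's x, y, z in units of 30 degrees (1.0 is 30 degrees). A call has 1 to 12 rows; each row shifts and turns the commanded pose from where the row before left it, along the tool's axes as they then stand; what a row does not reach is not made up. A row lasts 1/8 s, in which the tool goes at most 62.5 mm and 10.7 degrees, less where a joint would pass 70% of its speed; a pose out of reach is approached as far as the arm can. A call with a number of a shift or a turn outside -1 to 1 is refused whole. A call with a gripper value outside its range is refused whole. OPENING is the opening, from 0 (shut) to 1 (fully open), set as the call begins (- or left out, the last holds). The fingers move at their own pace and stop on an object; FORCE is the grip in N (left out, the last holds). Time passes only in rows, so rows that do not move let the fingers close. It gives the time, the measured TCP pose, the force, the opening and the grip force at its end, in the units of the state.
- sense(): the state, without advancing time (a new reading comes with each control period).
- snapshot(name): name is "scene" or "top" or "wrist"; returns (picture, depth): 480x640x3 uint8, red, green, blue; 480x640 float32, m along the optical axis (not along the pixel's ray), 0 where there is no reading.
- camera_model(name): a dict with "K" (3x3 intrinsics, pixels), "extrinsics" (4x4, takes a point from camera to world coordinates); the wrist camera has in their place "tool_from_camera" (4x4, takes a point from camera to tool coordinates, whose origin is the TCP and whose axes are the flange's). Camera axes: x right, y down, z forward; pixel columns grow to the right and rows downward; lengths in m; the calibration is good to about 2 mm. A picture is of the moment at which its call begins: read the wrist's pose just before it. camera_model takes no time and is no camera call.
- hand_in(): hands the job in; it is judged then, once.
Trained networks look in the newest picture that a camera, given by its name, has taken for a name from the list of things; names that differ only in an ending like _2 or _b are one class to them, and where a whole thing is asked for, a point or a joint stands for the part that bears it (a point fixed in the world has none). Each returns a list of dicts, best first, with "p" (0 to 1); they miss things now and then, are a little off and sometimes report something else, mostly with a low value. They report only what shows in the picture. A call takes as long as a camera call. They do not tell look-alikes from the thing itself.
- recognise(target, camera): "bbox" ([left, top, right, bottom] as shares, 0 to 1, of the picture: columns of its width, rows of its height, round what is visible of it).
- spot_point(target, camera): "position" ([column, row] as shares, 0 to 1, of the picture: columns of its width, rows of its height: a listed point, or the origin of a listed thing).
The state is a dict: "clock": time; "joint_positions": joint angles; "dq": joint speeds; "effort": joint torques, N m; "tool_pos": TCP position; "ee_rot": TCP orientation; "wrist_force": force on the tool from outside, world axes, zero at the start; "ft_torque": the same for the moment, N m; "grip_width": opening from 0.0 (shut) to 1.0 (fully open); "gripper_force": force on a finger pad.
Only numpy, scipy, OpenCV 4.12 (cv2) and the standard library are available. Lean on these libraries where they do the work, as an engineer would, in place of code of your own. Each camera call takes 0.05 s, during which the arm holds its last target. There are 200 camera calls.

## Task

Empty the water-cooled soap mould: lift the cast soap block out of its open cavity and set it down, without dropping it, on the cutting board. Then undo the ribbed cap on the mould's filler neck with a part turn and lift it clear; nobody remembers whether it loosens clockwise or anticlockwise, so if it stops after a few degrees turn it the other way. Finish while still holding the cap steady in the gripper, at least 100 mm higher than where it sat; leave the salt shaker, the tape roll and the fish tin where they are.

Things in the scene. Friction and masses are not known exactly. Their poses are not given: they have to be found in the camera images.
- mould: Fixed grey metal mould block, 110 (its x) x 210 (its y) x 30 mm high, bolted to the worktop. Origin: centre of its underside; z up. It has an open cavity at its +y end and a filler neck with a cap at its -y end, 100 mm apart.
- cavity (a point): Centre of the open rectangular cavity's mouth, level with the mould's top face; axes parallel to the mould's. The cavity is 40 (x) x 74 (y) mm and 16 mm deep.
- soap_center (a point): Centre (half-way up) of the loose white cast soap block, 36 (its x) x 70 (its y) x 44 mm high, 0.1 to 0.2 kg. It sits in the cavity with 2 mm of play all round, axes parallel to the mould's; its upper 28 mm stand out. Grasp it across its 36 mm width, above the mould's top face.
- cap_center (a point): Centre (half-way up) of the loose grey ribbed cap on the neck: 16 flats, 54 mm across opposite flats, 40 mm high (plus a thin 4 mm ridge on top along its x axis), 0.06 to 0.13 kg. Its x axis, and every 22.5 degrees from it, meets the middle of a flat. Seated, its underside is on the collar. It starts locked, its x axis within 5 degrees of the mould's.
- neck (a point): Centre of the filler neck's collar top, 40 mm above the mould's underside (collar 62 mm wide, 10 mm high; the spigot above it, 31 to 42 mm wide, 28 mm high, is inside the cap). The cap turns loosely: the wrong way it stops hard after 7 to 19 degrees; the right way it is free to lift from 54 to 122 degrees (70 to 80 is good). Which way is hidden and varies; locked, it rises 3 mm at most.
- board: Fixed wooden cutting board lying flat, 232 (its x) x 432 (its y) x 23 mm; origin: centre of its underside; top surface 23 mm above it. There the soap is set down, anywhere on it.
- shaker_center (a point): Centre of a loose salt shaker, 44 mm wide, 90 mm high; a bystander, leave it alone.
- tape_center (a point): Centre of a loose roll of tape lying flat, 104 mm wide, 25 mm high; a bystander, leave it alone.
- fish_center (a point): Centre of a loose flat fish tin, 86 mm wide, 40 mm high; a bystander, leave it alone.
Mind the look-alikes: they are no part of the job. There is more than one size of the part that bears cap_center; the job needs the largest.

How it is judged:
By the outcome, as a careful person would: the job done as asked, in the order asked, and still so for the second after the job is handed in, while the arm keeps its last pose, push and grip.
It also fails if it takes over 48 s, if anything falls off the work surface, if the arm or the gripper's body presses on something with over 40 N, if the wrist force passes 120 N, or if a joint passes its speed limit or range.

## Working session

There is one attempt and no reset: what is moved stays moved. The work goes in short steps, Python scripts to look and compute and a shell command to move; the robot and the scene stay as the last step left them, time stands still between calls to the robot, and variables do not carry over. Pictures are saved under pics/ and viewed, at most 10 in all, crops included, and the job is handed in when it is done.

```bash
mkdir -p pics; cat > h.py <<'E'
from workcell import *
import numpy as np, cv2
from scipy.spatial.transform import Rotation as R
def pts(name,depth,pose=None):
    m=camera_model(name);K=np.array(m["K"]);
    if name=="wrist":
        T=np.eye(4);T[:3,:3]=R.from_euler('xyz',pose["ee_rot"]).as_matrix();T[:3,3]=pose["tool_pos"]
        E=T@np.array(m["tool_from_camera"])
    else: E=np.array(m["extrinsics"])
    v,u=np.mgrid[:480,:640]
    P=np.stack([(u-K[0,2])/K[0,0]*depth,(v-K[1,2])/K[1,1]*depth,depth],-1)
    return P@E[:3,:3].T+E[:3,3]
def show(name,f):
    s=sense();im,d=snapshot(name);cv2.imwrite("pics/"+f,im[:,:,::-1]);return im,pts(name,d,s),d
E
python3 - <<'E'
from h import *
s=sense();print(s["clock"],s["tool_pos"],s["ee_rot"],s["wrist_force"])
a,P,d=show("top","top.png")
np.savez("top.npz",a=a,P=P,d=d)
for t in ["mould","cavity","soap_center","cap_center","neck","board","shaker_center","tape_center","fish_center"]:
    for r in spot_point(t,"top")[:4]:
        c,w=int(r["position"][0]*640),int(r["position"][1]*480)
        print(t,round(r["p"],2),(c,w),P[min(w,479),min(c,639)].round(3))
show("scene","scene.png")
E
```

```text
0.0 [0.25126832 0.62585916 0.22171924] [-3.13985474e+00  9.44712114e-05  2.75985744e+00] [ 0.87113947 -0.05263871 -0.12005135]
mould 0.8 (394, 252) [ 0.49  -0.231  0.028]
soap_center 0.89 (372, 257) [ 0.477 -0.172  0.054]
soap_center 0.22 (413, 245) [ 0.504 -0.271  0.076]
soap_center 0.15 (468, 199) [ 0.615 -0.407  0.081]
cap_center 0.66 (329, 248) [ 0.502 -0.066  0.032]
cap_center 0.62 (414, 245) [ 0.504 -0.273  0.078]
cap_center 0.49 (456, 234) [ 0.533 -0.389  0.028]
neck 0.85 (417, 245) [ 0.504 -0.279  0.08 ]
board 0.81 (169, 259) [0.479 0.341 0.021]
shaker_center 0.59 (470, 198) [ 0.616 -0.41   0.087]
shaker_center 0.23 (395, 250) [ 0.495 -0.234  0.026]
tape_center 0.56 (488, 273) [ 0.433 -0.477 -0.003]
fish_center 0.59 (274, 179) [0.679 0.071 0.034]
```

View pics/top.png

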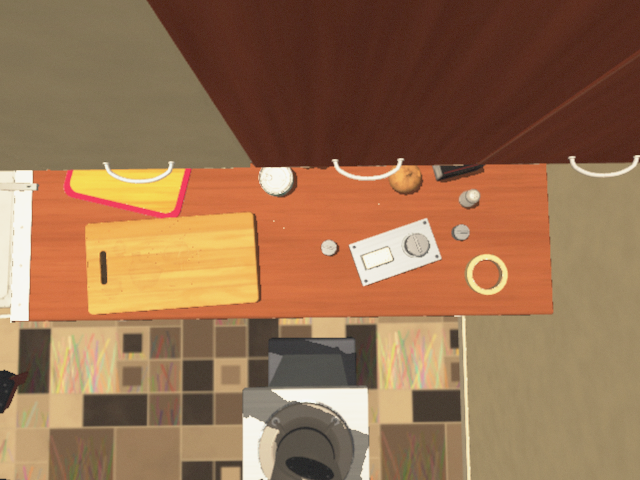

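View pics/scene.png

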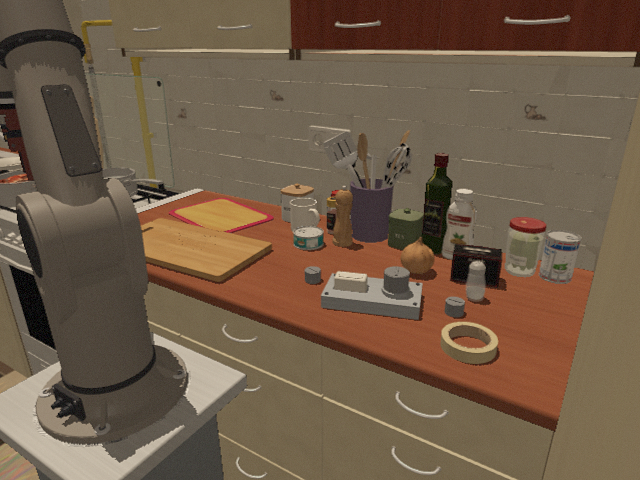

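```bash
python3 - <<'E'
from h import *
z=np.load("top.npz");a=z["a"];P=z["P"]
cv2.imwrite("pics/crop.png",cv2.resize(a[190:310,300:510,::-1],None,fx=3.5,fy=3.5,interpolation=cv2.INTER_CUBIC))
roi=np.zeros((480,640),bool);roi[215:290,345:445]=1
def m(lo,hi,n,b=roi):
    k=b&(P[...,2]>lo)&(P[...,2]<hi);k=k.astype(np.uint8)
    N,l,st,c=cv2.connectedComponentsWithStats(k)
    for i in range(1,N):
        if st[i,4]<25: continue
        q=(P[l==i][:,:2]*1000).astype(np.float32);r=cv2.minAreaRect(q)
        print(n,st[i,4],np.round(r[0],1),np.round(r[1],1),round(r[2],1),"z",np.median(P[l==i][:,2]).round(4))
m(.02,.2,"mould");m(.05,.07,"soap");m(.068,.1,"cap")
r2=np.zeros((480,640),bool);r2[200:330,70:275]=1
m(.012,.03,"board",r2)
r3=np.zeros((480,640),bool);r3[235:260,318:342]=1;r3[220:245,448:472]=1
m(.015,.06,"lookalike",r3)
E
```

```text
mould 3553 [ 490.2 -232.2] [110.2 210.9] 18.2 z 0.0299
soap 28 [ 501.1 -258.9] [45.2 12.5] 12.7 z 0.0605
soap 404 [ 474.4 -184.2] [35.9 70.1] 18.1 z 0.0572
cap 398 [ 505.5 -278.3] [53.3 51.4] 88.4 z 0.0788
board 15380 [469.7 337.3] [232.3 433.5] 3.5 z 0.0209
lookalike 210 [ 537.3 -401.3] [39.8 37.5] 52.3 z 0.0273
lookalike 193 [503.2 -64. ] [35.6 38.4] 89.3 z 0.028
```

View pics/crop.png

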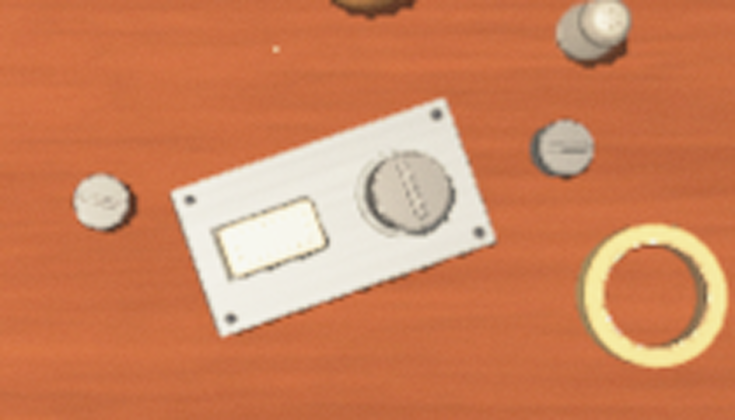

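Candidates for the cap in the top view: (417,245), on the mould and 53 mm across; (329,248), loose, 38 mm; (460,232), loose, 39 mm. I choose (417,245), and the crop confirms it as the largest and seated on the neck. The soap at (377,258) has no rival. The board is the wooden one centred at (172,262), not the red-rimmed one at (128,190).

```bash
cat > plan.py <<'E'
# python3 plan.py x y z yaw_deg nrows : prints rows for reference (tool kept pointing down)
import sys
from h import *
x,y,z,yaw,n=map(float,sys.argv[1:6]);n=int(n)
s=sense();p=np.array(s["tool_pos"]);r=R.from_euler('xyz',s["ee_rot"])
g=np.array([x,y,z]);G=R.from_euler('xyz',[np.pi,0,np.radians(yaw)])
rows=[];p0=p.copy();w=(r.inv()*G).as_rotvec();r0=r
for i in range(1,n+1):
    t=p0+(g-p0)*i/n;T=r0*R.from_rotvec(w*i/n)
    sh=np.round(r.inv().apply(t-p)/.2,3);ro=np.round(np.degrees((r.inv()*T).as_rotvec())/30,3)
    p=p+r.apply(sh*.2);r=r*R.from_rotvec(np.radians(ro*30));rows.append(list(map(float,sh))+list(map(float,ro)))
print(str(rows).replace(" ","").replace("],","],\n"),"\njoints",np.round(s["joint_positions"],2),"rpy",np.round(np.degrees(s["ee_rot"]),1))
E
python3 plan.py 0.43 0.25 0.25 158.1 10 | head -3; python3 -m handwheel '[[-0.3,-0.3,0,0,0,0]]' || true
python3 -c "
from h import *
s=sense();print(s['tool_pos'],s['joint_positions'])"
```

```text
[[-0.153,-0.141,-0.014,-0.0,0.0,0.0],
[-0.153,-0.142,-0.013,-0.0,0.0,0.0],
[-0.153,-0.141,-0.014,-0.0,0.0,0.0],
clock: 0.68
tool_pos: [0.2727, 0.572, 0.2221]
ee_rot: [3.14, -0.002, 2.767]
wrist_force: [0.8, -0.3, 1.2]
grip_width: 1.002
gripper_force: 0.0
[0.27273691 0.5720014  0.22206387] [-1.24117684  0.40873993  0.02419894  1.66287258 -0.01345186  1.06869815
 -0.01636659]
```

```bash
python3 -m handwheel '[[-0.15,-0.14,-0.01,0,0,0],[-0.15,-0.14,-0.01,0,0,0],[-0.15,-0.14,-0.01,0,0,0],[-0.15,-0.14,-0.02,0,0,0],[-0.15,-0.14,-0.02,0,0,0],[-0.15,-0.14,-0.02,0,0,0],[-0.15,-0.14,-0.02,0,0,0],[-0.15,-0.14,-0.02,0,0,0],[-0.15,-0.14,-0.02,0,0,0]]'; python3 plan.py 0.4745 -0.184 0.22 108.2 12
```

```text
clock: 1.8
tool_pos: [0.4332, 0.2332, 0.2531]
ee_rot: [3.141, 0.0, 2.76]
wrist_force: [0.5, -0.3, -0.2]
grip_width: 1.001
gripper_force: 0.0
[[-0.081,-0.155,0.014,0.0,-0.0,0.139],
[-0.092,-0.149,0.013,0.0,-0.0,0.138],
[-0.102,-0.141,0.014,0.0,-0.0,0.139],
[-0.112,-0.134,0.014,0.0,-0.0,0.139],
[-0.122,-0.125,0.014,0.001,-0.0,0.138],
[-0.13,-0.117,0.013,-0.0,-0.0,0.139],
[-0.139,-0.106,0.014,-0.0,-0.0,0.139],
[-0.146,-0.096,0.014,-0.0,-0.0,0.138],
[-0.152,-0.085,0.014,0.0,-0.0,0.139],
[-0.159,-0.074,0.013,0.0,-0.0,0.139],
[-0.163,-0.062,0.014,0.0,-0.0,0.138],
[-0.167,-0.051,0.014,0.0,-0.0,0.139]] 
joints [-0.8   0.14  0.2   1.96 -0.03  1.05  0.6 ] rpy [180.    0.  158.1]
```

```bash
python3 -m handwheel '[[-0.08,-0.155,0.01,0,0,0.14],[-0.09,-0.15,0.01,0,0,0.14],[-0.1,-0.14,0.01,0,0,0.14],[-0.11,-0.135,0.01,0,0,0.14],[-0.12,-0.125,0.01,0,0,0.14],[-0.13,-0.115,0.01,0,0,0.14],[-0.14,-0.105,0.01,0,0,0.14],[-0.145,-0.095,0.01,0,0,0.14],[-0.15,-0.085,0.01,0,0,0.14],[-0.16,-0.075,0.01,0,0,0.14],[-0.165,-0.06,0.01,0,0,0.13],[-0.165,-0.05,0.01,0,0,0.13]]'; python3 -m handwheel '[[0,0,0,0,0,0],[0,0,0,0,0,0]]'
python3 - <<'E'
from h import *
im,P,d=show("wrist","w1.png")
np.savez("w1.npz",P=P)
k0=np.ones(d.shape,bool)
def m(lo,hi,n):
    k=((d>0)&(P[...,2]>lo)&(P[...,2]<hi)&(abs(P[...,0]-.49)<.13)&(abs(P[...,1]+.23)<.14)).astype(np.uint8)
    N,l,st,c=cv2.connectedComponentsWithStats(k)
    for i in range(1,N):
        if st[i,4]<300: continue
        r=cv2.minAreaRect((P[l==i][:,:2]*1000).astype(np.float32))
        print(n,st[i,:],np.round(r[0],1),np.round(r[1],1),round(r[2],1),"z",np.median(P[l==i][:,2]).round(4))
m(.025,.034,"mould");m(.053,.062,"soap");m(.075,.1,"cap")
E
python3 plan.py 0.4745 -0.184 0.1 108.2 4
```

```text
clock: 3.3
tool_pos: [0.471, -0.1829, 0.2284]
ee_rot: [-3.142, -0.0, 1.886]
wrist_force: [-0.1, -0.4, -0.2]
grip_width: 0.994
gripper_force: 0.0
clock: 3.55
tool_pos: [0.4712, -0.1809, 0.2284]
ee_rot: [-3.141, -0.001, 1.89]
wrist_force: [0.8, -0.3, -0.2]
grip_width: 0.998
gripper_force: 0.0
mould [  271   171   103   171 11069] [ 492.6 -229.7] [110.2 206. ] 18.2 z 0.03
soap [ 305  193   36   66 2237] [ 477.5 -183.6] [35.9 69. ] 18.6 z 0.0586
cap [ 297  300   52   42 1799] [ 507.7 -275.4] [53.8 47.3] 19.1 z 0.08
[[-0.006,0.002,0.161,-0.0,-0.0,0.001],
[-0.005,0.003,0.16,-0.0,-0.001,0.002],
[-0.006,0.002,0.161,-0.0,-0.0,0.001],
[-0.006,0.002,0.16,-0.0,-0.001,0.002]] 
joints [-0.29  0.21  0.62  1.98 -0.14  1.    0.72] rpy [-180.    -0.   108.4]
```

View pics/w1.png

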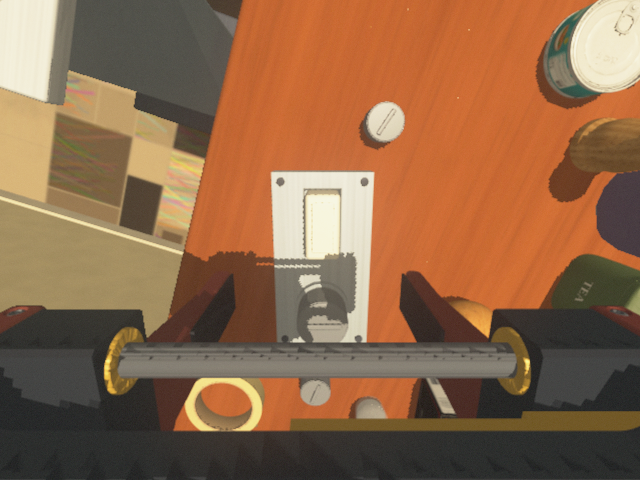

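The wrist view has the soap at (323,225) and the cap at (323,318), both square to the tool. The wrist and top views agree within 3 mm, so I descend on the soap.

```bash
python3 -m handwheel '[[-0.02,0.018,0.15,0,0,0],[0,0,0.2,0,0,0],[0,0,0.2,0,0,0],[0,0,0.15,0,0,0],[0,0,0.12,0,0,0],[0,0,0.08,0,0,0],[0,0,0.06,0,0,0],[0,0,0.01,0,0,0],[0,0,0,0,0,0]]'; python3 -m handwheel '[[0,0,0,0,0,0],[0,0,0,0,0,0],[0,0,0,0,0,0],[0,0,0,0,0,0],[0,0,0,0,0,0],[0,0,0,0,0,0]]' 0 20
```

```text
clock: 4.72
tool_pos: [0.4768, -0.184, 0.0351]
ee_rot: [3.141, 0.0, 1.891]
wrist_force: [0.4, 0.2, 0.8]
grip_width: 1.0
gripper_force: 0.0
clock: 5.48
tool_pos: [0.4765, -0.1839, 0.0347]
ee_rot: [3.141, 0.0, 1.891]
wrist_force: [-0.3, -0.1, 0.8]
grip_width: 0.409
gripper_force: 20.0
```

```bash
python3 -m handwheel '[[0,0,-0.02,0,0,0],[0,0,-0.04,0,0,0],[0,0,-0.06,0,0,0],[0,0,-0.1,0,0,0],[0,0,-0.12,0,0,0],[0,0,-0.14,0,0,0],[0,0,-0.14,0,0,0],[0,0,-0.08,0,0,0],[0,0,0,0,0,0]]'; python3 plan.py 0.47 0.23 0.17 108.2 12
```

```text
clock: 6.6
tool_pos: [0.477, -0.184, 0.1757]
ee_rot: [3.139, 0.001, 1.891]
wrist_force: [-0.1, -0.1, -1.8]
grip_width: 0.411
gripper_force: 20.0
[[0.165,0.051,0.002,0.0,0.0,0.0],
[0.164,0.052,0.003,0.001,0.0,0.001],
[0.165,0.051,0.002,0.0,0.0,0.0],
[0.165,0.052,0.002,0.0,0.0,0.0],
[0.164,0.051,0.003,0.001,0.001,0.001],
[0.165,0.051,0.002,0.0,-0.0,0.0],
[0.165,0.052,0.003,0.001,-0.0,0.001],
[0.165,0.051,0.002,-0.0,-0.0,-0.0],
[0.164,0.051,0.002,0.0,0.0,0.0],
[0.165,0.051,0.003,0.001,0.0,0.001],
[0.165,0.051,0.002,0.0,0.0,0.0],
[0.165,0.052,0.002,0.0,0.0,0.0]] 
joints [-0.26  0.3   0.61  2.02 -0.22  0.88  0.79] rpy [179.9   0.  108.3]
```

```bash
python3 -m handwheel '[[0.08,0.025,0,0,0,0],[0.16,0.05,0,0,0,0],[0.18,0.055,0,0,0,0],[0.18,0.055,0,0,0,0],[0.18,0.055,0,0,0,0],[0.18,0.055,0,0,0,0],[0.18,0.055,0,0,0,0],[0.18,0.055,0,0,0,0],[0.18,0.055,0,0,0,0],[0.18,0.055,0,0,0,0],[0.18,0.055,0,0,0,0],[0.1,0.03,0,0,0,0]]'; python3 -m handwheel '[[0,0,0.06,0,0,0],[0,0,0.12,0,0,0],[0,0,0.14,0,0,0],[0,0,0.12,0,0,0],[0,0,0.08,0,0,0],[0,0,0.06,0,0,0],[0,0,0.02,0,0,0],[0,0,0,0,0,0]]'
```

```text
clock: 8.1
tool_pos: [0.4661, 0.2276, 0.1735]
ee_rot: [-3.14, 0.0, 1.893]
wrist_force: [-0.7, -0.2, -0.7]
grip_width: 0.411
gripper_force: 20.0
clock: 9.1
tool_pos: [0.4673, 0.2259, 0.0548]
ee_rot: [3.141, -0.0, 1.89]
wrist_force: [1.0, 0.4, -1.5]
grip_width: 0.409
gripper_force: 20.0
```

```bash
python3 -m handwheel '[[0,0,0.02,0,0,0],[0,0,0.015,0,0,0],[0,0,0.01,0,0,0],[0,0,0.005,0,0,0],[0,0,0,0,0,0]]'
```

```text
clock: 9.72
tool_pos: [0.467, 0.2259, 0.0446]
ee_rot: [-3.141, 0.0, 1.891]
wrist_force: [-0.2, -0.4, -1.7]
grip_width: 0.411
gripper_force: 20.0
```

```bash
python3 -m handwheel '[[0,0,0.005,0,0,0],[0,0,0.005,0,0,0],[0,0,0,0,0,0]]'
```

```text
clock: 10.1
tool_pos: [0.4672, 0.226, 0.0432]
ee_rot: [3.142, -0.0, 1.89]
wrist_force: [-2.2, -1.5, 5.0]
grip_width: 0.408
gripper_force: 20.0
```

Contact with the board, 5 N. I release.

```bash
python3 -m handwheel '[[0,0,0,0,0,0],[0,0,0,0,0,0],[0,0,0,0,0,0],[0,0,0,0,0,0],[0,0,-0.04,0,0,0],[0,0,-0.1,0,0,0],[0,0,-0.2,0,0,0],[0,0,-0.2,0,0,0],[0,0,-0.2,0,0,0],[0,0,-0.12,0,0,0]]' 1 
python3 -m handwheel '[[-0.2,-0.06,0,0,0,0],[-0.25,-0.06,0,0,0,0],[-0.25,-0.06,0,0,0,0],[-0.25,-0.06,0,0,0,0],[-0.25,-0.06,0,0,0,0],[-0.25,-0.06,0,0,0,0],[-0.25,-0.06,0,0,0,0],[-0.25,-0.05,0,0,0,0],[-0.2,-0.05,0,0,0,0],[-0.1,-0.02,0,0,0,0],[0,0,0,0,0,0],[0,0,0,0,0,0]]'
python3 - <<'E'
from h import *
im,P,d=show("wrist","w2.png")
np.savez("w2.npz",P=P,d=d)
k=((d>0)&(P[...,2]>.074)&(P[...,2]<.09)&(np.hypot(P[...,0]-.507,P[...,1]+.278)<.045))
for lo,hi in((.074,.0815),(.0825,.09)):
    kk=k&(P[...,2]>lo)&(P[...,2]<hi)
    if kk.sum()>5: print(kk.sum(),[np.round(v,1) for v in cv2.minAreaRect((P[kk][:,:2]*1000).astype(np.float32))],P[kk].mean(0).round(4))
a,P,d=show("top","t2.png")
k=(d>0)&(abs(P[...,0]-.467)<.07)&(abs(P[...,1]-.226)<.07)&(P[...,2]>.045)
print("soap",k.sum(),[np.round(v,1) for v in cv2.minAreaRect((P[k][:,:2]*1000).astype(np.float32))] if k.sum() else 0,np.median(P[k][:,2]))
v=cv2.imread("pics/w2.png");u=cv2.imread("pics/t2.png")
cv2.imwrite("pics/both.png",np.hstack([cv2.resize(v,(400,300)),cv2.resize(u,(400,300))]))
E
python3 plan.py 0.507 -0.278 0.15 108.2 3
```

```text
clock: 11.35
tool_pos: [0.4677, 0.2261, 0.2173]
ee_rot: [3.139, -0.001, 1.89]
wrist_force: [0.2, -0.4, 0.4]
grip_width: 1.002
gripper_force: 0.0
clock: 12.85
tool_pos: [0.506, -0.234, 0.2147]
ee_rot: [3.142, -0.001, 1.892]
wrist_force: [-0.0, 0.2, -0.2]
grip_width: 1.003
gripper_force: 0.0
2110 [array([ 508.5, -279.1]), array([53.1, 54.3]), np.float64(18.7)] [ 0.5083 -0.2773  0.0797]
166 [array([ 508.7, -279. ]), array([38.9,  5.7]), np.float64(18.7)] [ 0.5079 -0.2794  0.0832]
soap 440 [array([464.2, 223.9]), array([36.3, 70. ]), np.float64(18.2)] 0.06537563697403392
[[-0.071,-0.022,0.108,0.0,-0.001,0.003],
[-0.07,-0.022,0.107,0.0,-0.0,0.002],
[-0.071,-0.022,0.108,0.001,-0.001,0.003]] 
joints [-0.22  0.34  0.68  1.88 -0.25  1.    0.89] rpy [180.   -0.  108.4]
```

View pics/both.png

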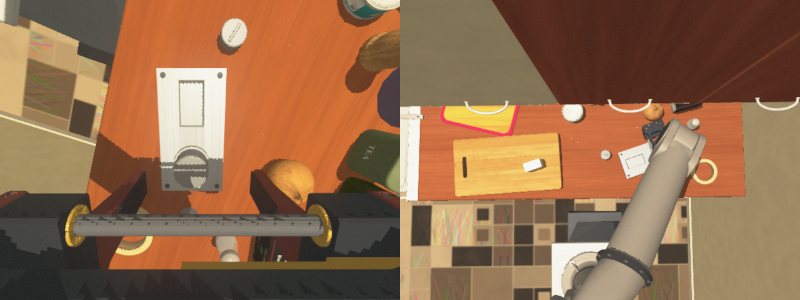

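The right half of the picture shows the soap upright on the board at (534,165), with its top at z ≈ 0.066. In the left half, the wrist view, the cap is at (191,165) and aligned with the tool. I go for the cap.

```bash
python3 -m handwheel '[[-0.1,-0.03,0.05,0,0,0],[-0.116,-0.033,0.08,0,0,0],[0,0,0.15,0,0,0],[0,0,0.15,0,0,0],[0,0,0.15,0,0,0],[0,0,0.12,0,0,0],[0,0,0.08,0,0,0],[0,0,0.05,0,0,0],[0,0,0,0,0,0]]'; python3 -m handwheel '[[0,0,0,0,0,0],[0,0,0,0,0,0],[0,0,0,0,0,0],[0,0,0,0,0,0],[0,0,0,0,0,0]]' 0 25; python3 -c "
from h import *
print(sense()['ft_torque'])"
```

```text
clock: 14.08
tool_pos: [0.5076, -0.2799, 0.0485]
ee_rot: [-3.141, -0.0, 1.891]
wrist_force: [0.1, 0.3, 0.2]
grip_width: 1.001
gripper_force: 0.0
clock: 14.7
tool_pos: [0.508, -0.2802, 0.049]
ee_rot: [3.141, 0.0, 1.891]
wrist_force: [0.5, 0.7, 2.5]
grip_width: 0.612
gripper_force: 25.0
[ 0.10775871 -0.04197402 -0.03989515]
```

```bash
c="python3 -c \"from h import *;print(sense()['ft_torque'])\""; python3 -m handwheel '[[0,0,0,0,0,0.15],[0,0,0,0,0,0.15],[0,0,0,0,0,0]]'; eval $c;python3 -m handwheel '[[0,0,0,0,0,0.15],[0,0,0,0,0,0]]'; eval $c
```

```text
clock: 15.08
tool_pos: [0.5081, -0.2798, 0.0489]
ee_rot: [3.141, -0.0, 1.734]
wrist_force: [0.8, 1.7, 5.6]
grip_width: 0.613
gripper_force: 25.0
[ 0.35384395 -0.01938504 -0.13418977]
clock: 15.32
tool_pos: [0.5081, -0.2799, 0.0489]
ee_rot: [3.141, 0.0, 1.658]
wrist_force: [-0.3, 1.1, 3.9]
grip_width: 0.609
gripper_force: 25.0
[ 0.22617612 -0.01671075  0.63310181]
```

```bash
c="python3 -c \"from h import *;print(sense()['ft_torque'])\""; python3 -m handwheel '[[0,0,0,0,0,0.1],[0,0,0,0,0,0]]'; eval $c
```

```text
clock: 15.58
tool_pos: [0.5082, -0.2807, 0.049]
ee_rot: [3.141, 0.001, 1.606]
wrist_force: [1.3, -1.2, 3.6]
grip_width: 0.615
gripper_force: 25.0
[-0.37758573 -0.16643815  0.95649539]
```

Clockwise stops hard at about 13° (moment up to 0.96 N m), so I turn anticlockwise.

```bash
python3 -m handwheel '[[0,0,0,0,0,-0.15],[0,0,0,0,0,-0.25],[0,0,0,0,0,-0.25],[0,0,0,0,0,-0.25],[0,0,0,0,0,-0.25],[0,0,0,0,0,-0.25],[0,0,0,0,0,-0.25],[0,0,0,0,0,-0.25]]';python3 -c "
from h import *
print(sense()['ft_torque'])";  python3 -m handwheel '[[0,0,0,0,0,-0.25],[0,0,0,0,0,-0.25],[0,0,0,0,0,-0.25],[0,0,0,0,0,-0.25],[0,0,0,0,0,-0.1],[0,0,0,0,0,0]]'; python3 -c "
from h import *
print(sense()['ft_torque'],sense()['joint_positions'])"
```

```text
clock: 16.58
tool_pos: [0.5089, -0.2809, 0.049]
ee_rot: [3.141, 0.003, 2.602]
wrist_force: [3.1, -1.2, -1.0]
grip_width: 0.614
gripper_force: 25.0
[-0.30552621 -0.79598551 -0.06514727]
clock: 17.32
tool_pos: [0.5089, -0.2806, 0.049]
ee_rot: [-3.141, 0.003, -3.11]
wrist_force: [4.9, -0.9, 0.5]
grip_width: 0.615
gripper_force: 25.0
[-0.19682973 -1.10371159  0.0438014 ] [ 0.24668571  0.54880749  0.1961469   1.92925908 -0.16417164  0.67585615
  2.14501878]
```

```bash
python3 -m handwheel '[[0,0,-0.02,0,0,0],[0,0,-0.03,0,0,0],[0,0,0,0,0,0]]'
```

```text
clock: 17.7
tool_pos: [0.5088, -0.28, 0.059]
ee_rot: [-3.141, 0.002, -3.11]
wrist_force: [4.8, -0.3, 1.2]
grip_width: 0.616
gripper_force: 25.0
```

Up 10 mm with no downward pull: the cap is free, or the pads are slipping. I lift on and check in the picture.

```bash
python3 -m handwheel '[[0,0,-0.05,0,0,0],[0,0,-0.06,0,0,0],[0,0,-0.1,0,0,0],[0,0,-0.1,0,0,0],[0,0,-0.1,0,0,0],[0,0,-0.1,0,0,0],[0,0,-0.1,0,0,0],[0,0,-0.06,0,0,0],[0,0,0,0,0,0],[0,0,0,0,0,0],[0,0,0,0,0,0]]'
python3 - <<'E'
from h import *
print(sense()["dq"].round(3))
im,P,d=show("wrist","w3.png");u,_,_=show("scene","s3.png")
cv2.imwrite("pics/both3.png",np.hstack([cv2.resize(im[:,:,::-1],(400,300)),cv2.resize(u[100:400,220:620,::-1],(400,300))]))
E
```

```text
clock: 19.08
tool_pos: [0.507, -0.2799, 0.1917]
ee_rot: [3.141, -0.002, -3.11]
wrist_force: [0.7, -0.6, -0.5]
grip_width: 0.619
gripper_force: 25.0
[ 0.001 -0.001  0.    -0.004 -0.001  0.001  0.   ]
```

View pics/both3.png

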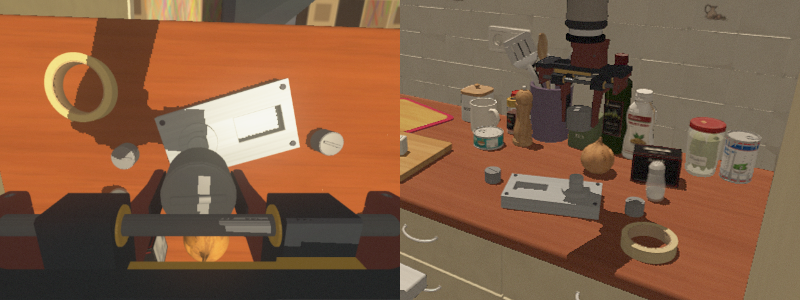

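The cap sits between the fingers (left half, (198,178)), about 143 mm above its seat. The bare spigot shows at (577,188) in the right half, and the shaker and tape stand as they did. I hand in.

```bash
python3 -c "
from workcell import *
print(hand_in())"
```

```text
the job is handed in; nothing more can be done
None
```

The job is handed in: the soap stands on the cutting board, and the cap came off anticlockwise after clockwise stopped at about 13°. It is held steady about 143 mm above its seat, the bystanders were never approached, and the clock was at about 19 s of the 48 s allowed.

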